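# Ready the dent station and hold the dent-ball tray

### The job

Get the dent-removal station ready: pick up the brass backing plate by its black handle and lower it gently, not dropping it, over the two pins of the fixture until it lies flush, and let go of it. Then lift the green tray by its wooden bar, keeping the loose steel ball in its pocket, bring it over the seated plate and hold it there, level and still, its underside about 15 cm above the bench and touching nothing; the job finishes while you are holding the tray. Leave the other things on the bench as they are.

Things in the scene. Friction and masses are not known exactly. Their poses are not given: they have to be found in the camera images.
- fixture: Fixture fixed to the bench: grey painted block 80 (x) x 120 (y) x 25 high with a dark steel foot strip 100 x 30 x 8 across x, and two upright bright steel pins on its top at y = -45 and y = +45 (x = 0). Pins are 10 diameter and stand 28 above the block top; their upper 10 taper to 5 diameter. Origin: centre of the underside, z up. Its place and yaw vary.
- fixture_seat (a point): Centre of the fixture block's top face, between the feet of the pins, 25 above the bench. A flush plate has its origin here.
- plate: Loose brass backing plate 80 (x) x 120 (y) x 8 thick, lying flat on the bench, about 0.55 kg, with two through holes 13 diameter at y = -45 and y = +45 (x = 0). On its middle stands a black plastic handle block, 16 (x) x 40 (y) x 45 high, its top 53 above the plate's underside. Either way round fits the pins. Origin: centre of the underside, z up.
- plate_grip (a point): Point to grip the plate's handle, fingers closing along the plate's x (16 wide): 38 above the plate's underside, on its axis.
- tray: Loose green tray standing on the bench, 80 (x) x 120 (y) x 12 thick, about 0.25 kg, with a round flat-floored pocket 45 diameter and 4 deep in the middle of its top. Two green uprights 30 (x) x 8 (y) at y = -52 and +52 carry a level wooden bar along y above the pocket: 14 (x) x 14 high, 120 long, its underside 83 and its top 97 above the tray's underside. Origin: centre of the underside, z up.
- tray_grip (a point): Middle of the tray's wooden bar, 90 above the tray's underside; fingers closing along the tray's x (14 wide). The ball below leaves 46 free under the bar.
- tray_pocket (a point): Where the ball's centre is when it lies in the middle of the tray's pocket, 23 above the tray's underside.
- ball_center (a point): Centre of the loose steel ball, 30 diameter, 0.11 kg, in the tray's pocket, where it can roll about 12 off centre; tipped more than about 40 degrees, or less if jerked, it rolls out over the rim.
- ferrule: Bystander: brass ring 36 diameter, 30 high, standing. Origin: centre of the underside.
- jar: Bystander: small white jar 38 diameter, 35 high. Origin: centre of the underside.
- oiler: Bystander: small amber bottle with a red cap, 30 diameter, 75 high. Origin: centre of the underside.
- hammer: Bystander: hammer lying on the bench at the back, about 260 long, handle towards its -x.
- spray: Bystander: red can with a yellow cap, 66 diameter, 190 high. Origin: centre of the underside.
- water: Bystander: clear bottle with a blue cap, 68 diameter, 210 high. Origin: centre of the underside.
- driver: Bystander: screwdriver lying on the bench, handle towards its -x.
Not all that is in view belongs to the job. There is more than one size of the tray; the one meant has the size given above. Of the things shaped like the plate, the brass one is meant.

How it is judged (in metres and radians):
On the way, in this order (a step that is already met when the one before it is completed fails the run):
1. the plate lies flush on the fixture, over both pins, let go (z of plate in the frame of fixture_seat below 0.0025 m and horizontal distance between plate and fixture_seat below 0.005 m and angle between the y axis of plate and the y axis of fixture, either way round below 0.1 rad and angle between plate's own z axis and vertical below 0.03 rad and contact force between the fingers and plate below 0.1 N), for 0.2 s.
2. the tray is lifted clear of the bench with the ball in its pocket (contact force between the fingers and tray above 1 N and distance between ball_center and tray_pocket below 0.018 m and height (world z) of tray above 0.04 m), for 0.2 s.
At the end, for the whole second after the job is handed in: Plate on its seat (2.5 mm in height, 5 mm sideways, 0.03 rad), let go; tray gripped, still, supported by nothing else, underside 0.11 to 0.20 m above the bench, tilt under 0.12 rad, centre within 40 mm of the plate's centre seen from above, ball in its pocket (all of step 1 and contact force between the fingers and tray above 1 N and distance between ball_center and tray_pocket below 0.018 m and height (world z) of tray between 0.11 and 0.2 m and angle between tray's own z axis and vertical below 0.12 rad and horizontal distance between tray and plate below 0.04 m and linear speed of tray below 0.03 m/s and angular speed of tray below 0.2 rad/s and contact force between tray and plate below 0.1 N and contact force between tray and fixture below 0.1 N and contact force between tray and ferrule below 0.1 N and contact force between tray and jar below 0.1 N and contact force between tray and oiler below 0.1 N and contact force between tray and hammer below 0.1 N and contact force between tray and spray below 0.1 N and contact force between tray and water below 0.1 N and contact force between tray and driver below 0.1 N); the arm keeps its last pose, push and grip.
It fails at once if the ball leaves the tray's pocket (distance between ball_center and tray_pocket above 0.025 m).
It fails at once if the plate is dropped (moves faster than 0.4 m/s while not gripped) (contact force between the fingers and plate below 0.05 N and linear speed of plate above 0.4 m/s).
It fails at once if a bystander is pushed more than 30 mm or knocked over (distance of any of ferrule, jar, oiler, hammer, spray, water, driver from where it was at the start of the episode above 0.03 m or angle between any of ferrule, jar, oiler, spray, water's own z axis and vertical above 0.5 rad).
It also fails if it takes over 72 s, if anything falls off the work surface, if the arm or the gripper's body presses on something with over 40 N, if the wrist force passes 120 N, or if a joint passes its speed limit or range.

### The arm

A 7-joint arm with a two-finger parallel gripper is mounted at the origin on the work surface. World frame = base frame: x ahead of the robot, y to its left, z up, the work surface at z = 0. Lengths are in m, angles in degrees, forces in N, time in s.
With the tool pointing down it reaches from about 0.425 to 0.875 m from the base axis. Payload 4.7 kg.
Tool frame: the origin (TCP) lies midway between the tips of the shut fingers; the grasp point (between the pads) lies 19 mm behind it; z points along the fingers, y is the line along which they close (so a half turn about z gives the same grasp; the last joint's range is limited). The gripper opens to 87 mm and grips with 3 to 60 N. Pads are 19 mm wide; open, the fingers measure 117 mm over their backs; the gripper's body (75 mm by 190 mm) begins 51 mm behind the grasp point.
Start: joints at [-63.478, 18.392, -4.016, 83.108, 1.295, 78.541, -3.26], TCP at [0.282, 0.586, 0.223] pointing down, gripper open.
Joint ranges: [-163.93, 163.93], [-17.29, 119.83], [-79.2, 71.16], [3.27, 140.29], [-89.18, 269.18], [5.43, 117.66], [-154.24, 154.24]. Speed limits (degrees/s): [147.25, 147.25, 180, 180, 180, 180, 180].

### API

Orientations are given as [roll, pitch, yaw] about the fixed x, y, z axes, in that order (R = Rz(yaw) Ry(pitch) Rx(roll)).
In Python, from cell import env gives the robot as it stands. The module is installed in compiled form; this text tells all that it offers.
- The arm moves only by the tool send_rows, never from a script. Its argument "series" is a list of rows, each an object with "travel": the shift along the tool's x, y, z in cm, a list of three; "dr": the turn, a rotation vector about the tool's x, y, z in degrees, a list of three; "claw": the finger opening in cm, from 0 to 8.7. In form: [{"travel": [tx, ty, tz], "dr": [wx, wy, wz], "claw": claw}, ...]. A call has 1 to 12 rows; each row is the pose to reach, as a shift and turn from the pose commanded when the call began, along the tool's axes at that moment; what a row does not reach only later rows make up. A row lasts 1/12 s, in which the tool goes at most 41.7 mm and 7.16 degrees, less where a joint would pass 70% of its speed; a pose out of reach is approached as far as the arm can. A call with a gripper value outside its range is refused whole. The fingers move at their own pace and stop on an object; "grip_force" is the grip in N (left out, the last holds). Time passes only in rows, so rows that repeat a pose let the fingers close. It gives the time, the measured TCP pose, the force and the opening at its end, in the units of the state.
- env.get_obs(): the state, without advancing time (a new reading comes with each control period).
- env.read_camera(name): name is "side" or "top"; returns the picture (400x640x3 uint8, blue, green, red); there is no depth.
- env.calibration(name): a dict with "fx", "fy", "cx", "cy" (pixels), "distortion" ([k1, k2, p1, p2, k3] as OpenCV has them; the pictures are not rectified), "cam_to_world" (4x4, takes a point from camera to world coordinates). Camera axes: x right, y down, z forward; pixel columns grow to the right and rows downward; lengths in m; the calibration is good to about 2 mm. A picture is of the moment at which its call begins. calibration takes no time and is no camera call.
- env.sign_off(): hands the job in, once; it reports no verdict.
The state is a dict: "time_s": time; "qpos": joint angles; "joint_velocities": joint speeds; "effort": joint torques, N m; "tool_pos": TCP position; "tool_rot": TCP orientation; "force": force on the tool from outside, world axes, zero at the start; "wrist_torque": the same for the moment, N m; "grip_width": finger opening in m.
Only numpy, scipy, OpenCV 4.12 (cv2) and the standard library are available. Lean on these libraries where they do the work, as an engineer would, in place of code of your own. Each camera call takes 0.05 s, during which the arm holds its last target. There are 200 camera calls.

## Working session

There is one attempt and no reset: what is moved stays moved. The work goes in short steps, Python scripts to look and compute and a tool call to move; the robot and the scene stay as the last step left them, time stands still between calls to the robot, and variables do not carry over. Pictures are saved under pics/ and viewed, on a budget of 10 in all, crops included, one or two more only if the job needs it, and the job is handed in when it is done.

Besides the shell and the picture viewer there is one more tool, called after "Call:" as a command line: name --argument value ..., lists and objects as JSON in quotes. send_rows: Moves the arm, as the interface text tells. Its arguments: {"type":"object","properties":{"series":{"type":"array"},"grip_force":{"type":"number"}},"required":["series"]}

```bash
mkdir -p pics; python3 - <<'E'
from cell import env
import cv2,numpy as np
for n in("top","side"):
    im=env.read_camera(n); cv2.imwrite(f"pics/{n}0.png",im)
    c=env.calibration(n); print(n,c["fx"],c["fy"],c["cx"],c["cy"],c["distortion"]); print(np.round(c["cam_to_world"],4).tolist())
o=env.get_obs();print(o["time_s"],o["tool_pos"],o["tool_rot"],o["grip_width"],o["force"])
E
```

```text
top 430.24179762731734 430.24179762731734 318.40101768256494 196.58443457316355 [-0.01219334  0.          0.          0.          0.        ]
[[0.0113, -0.9953, 0.0962, 0.4562], [-0.9997, -0.0133, -0.0208, -0.0217], [0.022, -0.096, -0.9951, 1.2298], [0.0, 0.0, 0.0, 1.0]]
side 379.9245223424176 379.9245223424176 328.1290795606537 191.80826177025685 [-0.04693487  0.          0.          0.          0.        ]
[[0.7752, -0.3588, 0.52, 0.0592], [-0.6313, -0.47, 0.6169, -0.6228], [0.0231, -0.8065, -0.5908, 0.6522], [0.0, 0.0, 0.0, 1.0]]
0.1 [0.28183737 0.58515887 0.22155437] [-1.79899805e+02  4.00042953e-03  1.54287474e+02] 0.0872832748156119 [ 0.64169728 -0.02699851  0.60973933]
```

View pics/top0.png

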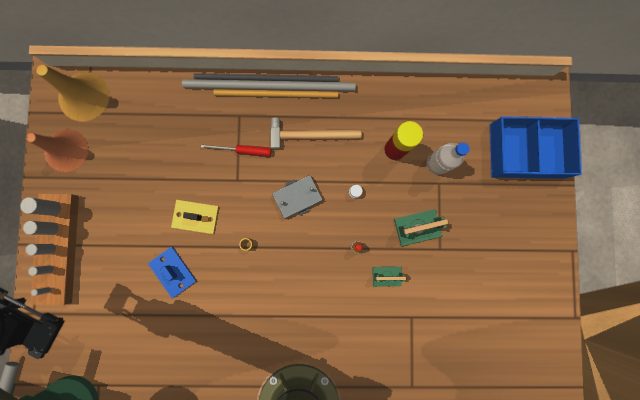

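View pics/side0.png

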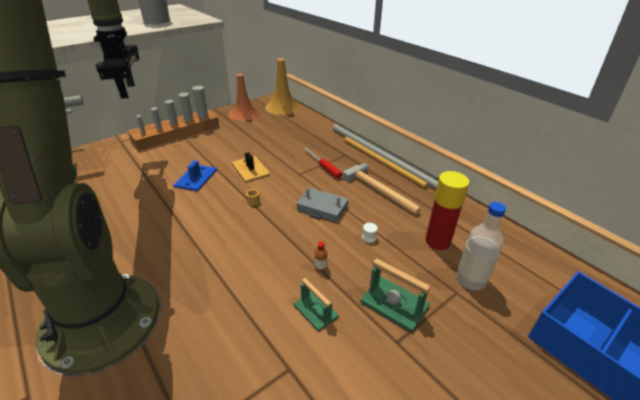

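```bash
cat > h.py <<'E'
from cell import env
import cv2,numpy as np
def ray(n,px):
    c=env.calibration(n);K=np.array([[c["fx"],0,c["cx"]],[0,c["fy"],c["cy"]],[0,0,1]])
    u=cv2.undistortPoints(np.float64(px).reshape(-1,1,2),K,np.array(c["distortion"])).reshape(-1,2)
    T=np.array(c["cam_to_world"]);return T[:3,3],np.c_[u,np.ones(len(u))]@T[:3,:3].T
def plane(n,px,z):
    o,d=ray(n,px);return (o+d*((z-o[2])/d[:,2])[:,None])[:,:2]
def pix(n,P):
    c=env.calibration(n);K=np.array([[c["fx"],0,c["cx"]],[0,c["fy"],c["cy"]],[0,0,1]])
    W=np.linalg.inv(np.array(c["cam_to_world"]))
    return cv2.projectPoints(np.float64(P).reshape(-1,1,3),cv2.Rodrigues(W[:3,:3])[0],W[:3,3],K,np.array(c["distortion"]))[0].reshape(-1,2)
def blob(im,lo,hi,roi,close=0):
    x0,y0,x1,y1=roi;m=cv2.inRange(cv2.cvtColor(im,cv2.COLOR_BGR2HSV),lo,hi);k=np.zeros_like(m);k[y0:y1,x0:x1]=m[y0:y1,x0:x1]
    if close:k=cv2.morphologyEx(k,cv2.MORPH_CLOSE,np.ones((close,close)))
    cs=cv2.findContours(k,cv2.RETR_EXTERNAL,cv2.CHAIN_APPROX_NONE)[0];return max(cs,key=cv2.contourArea)[:,0,:].astype(float)
def rect(n,c,z):
    p=plane(n,c,z);(cx,cy),(w,h),a=cv2.minAreaRect(np.float32(p*1000))
    if w<h:w,h,a=h,w,a+90
    return round(cx,1),round(cy,1),round(w,1),round(h,1),round((a+90)%180-90,1)  # centre mm, long, short, long-axis angle
E
python3 - <<'E'
from h import *
im=cv2.imread("pics/top0.png")
hs=cv2.cvtColor(im,cv2.COLOR_BGR2HSV)
for p in [(180,210),(210,225),(165,265),(290,190),(312,205),(405,235),(420,238),(425,227),(380,285),(390,278),(150,340),(340,210)]: print(p,hs[p[1],p[0]])
a=cv2.resize(im[170:300,140:340],None,fx=4,fy=4,interpolation=cv2.INTER_CUBIC)
b=cv2.resize(im[170:300,340:480],None,fx=4,fy=4,interpolation=cv2.INTER_CUBIC)
cv2.imwrite("pics/cropA.png",a);cv2.imwrite("pics/cropB.png",b)
E
```

```text
(180, 210) [ 26 151 216]
(210, 225) [ 25 153 216]
(165, 265) [109 175 194]
(290, 190) [ 53   7 140]
(312, 205) [13 52 79]
(405, 235) [68 92 69]
(420, 238) [ 69  99 118]
(425, 227) [ 16 126 216]
(380, 285) [ 69 102 113]
(390, 278) [ 16 126 217]
(150, 340) [ 14 143 162]
(340, 210) [ 14 141 148]
```

View pics/cropA.png

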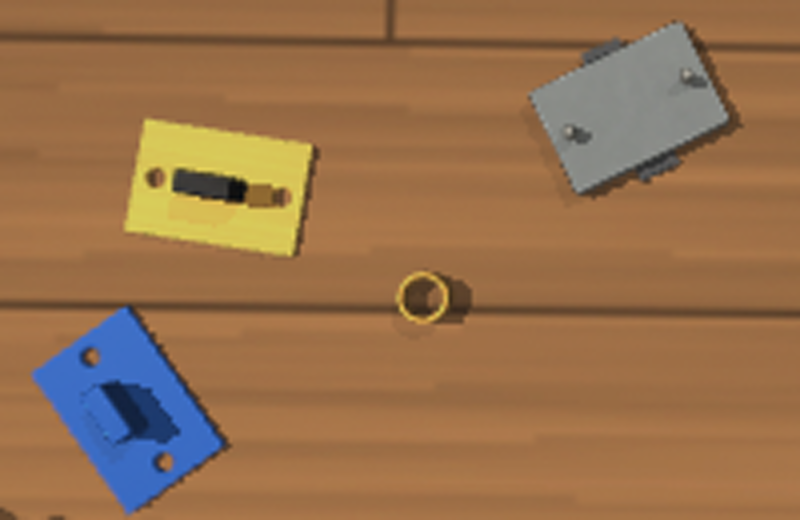

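View pics/cropB.png

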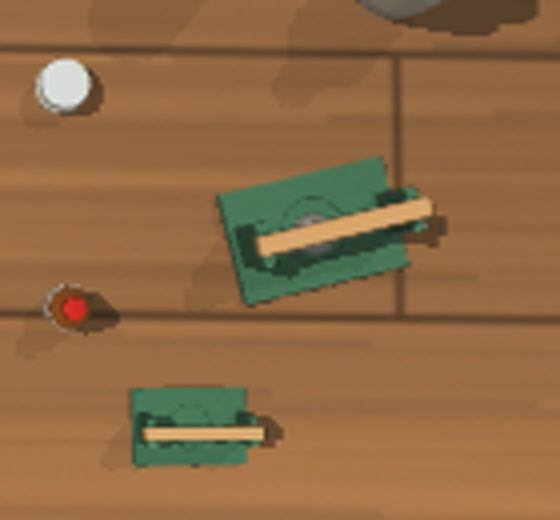

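Four candidates. Plates: (195,217) is brass with a black handle, and (172,272) is all blue, so the brass one is meant. Trays: (420,227) is the large one holding the ball, and (388,277) is a smaller one, so I use the first after checking its size.

```bash
python3 - <<'E'
from h import *
im=cv2.imread("pics/top0.png")
c=blob(im,(22,90,120),(32,255,255),(160,190,230,245),9);print("plate",rect("top",c,.008))
q=cv2.boxPoints(cv2.minAreaRect(np.float32(c)));print(q.round(1).tolist())
# handle top: black mask
c=blob(im,(0,0,0),(179,255,60),(165,195,225,240));print("handle top",rect("top",c,.053),c.mean(0))
hs=cv2.cvtColor(im,cv2.COLOR_BGR2HSV)
c=blob(im,(0,0,95),(179,45,255),(265,170,330,222),7);print("fixture",rect("top",c,.025))
c=blob(im,(60,60,50),(80,255,160),(385,200,460,250),11);print("tray",rect("top",c,.012))
c=blob(im,(10,70,190),(22,160,255),(400,215,455,240));print("bar",rect("top",c,.097))
c=blob(im,(60,60,50),(80,255,160),(365,260,412,292),7);print("small tray",rect("top",c,.012))
im=cv2.imread("pics/side0.png")
hs=cv2.cvtColor(im,cv2.COLOR_BGR2HSV)
c=blob(im,(19,100,120),(32,255,255),(225,150,275,185),9);print("plate side",rect("side",c,.008))
# grey detail at pins
im=cv2.imread("pics/top0.png");g=cv2.cvtColor(im,cv2.COLOR_BGR2GRAY)
print(g[194:208,276:294]);print(g[180:196,304:322])
E
```

```text
plate (513.5, 303.2, 120.3, 79.8, 82.1)
[[170.6999969482422, 227.1999969482422], [175.0, 199.1999969482422], [217.5, 205.6999969482422], [213.1999969482422, 233.6999969482422]]
handle top (510.9, 296.0, 46.5, 12.9, 84.4) [192.22916667 216.625     ]
fixture (573.2, 14.2, 117.8, 78.5, -62.9)
tray (492.8, -339.2, 137.6, 78.4, -76.0)
bar (491.0, -330.8, 116.3, 11.4, -76.0)
small tray (352.8, -245.0, 84.9, 49.9, -89.5)
plate side (511.9, 295.3, 120.5, 77.7, 82.2)
[[140 140 141 141 139 139 140 141 139 138 138 138 139 139 137 138 137 137]
 [139 139 139 139 139 139 139 139 138 138 138 139 139 139 137 137 137 138]
 [137 139 139 139 139 139 139 138 138 138 139 140 140 140 139 138 138 138]
 [139 139 139 139 139 139 138 138 138 138 139 139 139 139 139 138 138 138]
 [139 139 139 139 139 139 138 138 138 138 138 137 138 139 139 138 138 138]
 [139 139 139 139 140 139 138 139 138 137 137 139 139 138 138 138 138 138]
 [143 139 139 139 140 140 140 138 138 138 138 138 137 137 138 137 137 139]
 [159 139 138 139 137 113 118 107 138 137 137 137 137 136 137 138 138 138]
 [118 144 138 136 125 142 166  70  77
[... 914 characters left out ...]
 69  70  80 114 114 112]
 [139 138 138 136 138 136 113 140 116 139 139 134  77  70  76 113 114 113]
 [138 140 139 137 136 134 115 170 143 107 138 138 125  71  76 114 114 114]
 [137 138 139 138 136 133  98 120  85  79  91  96 133  77  71  80 114 114]
 [136 136 137 137 135 125 101  79  73  78  84  84  95 124  71  77 115 115]
 [136 136 136 136 128 127 125 109 106  83  84  84  93 140  76  72  81 116]
 [137 135 135 128 128 128 128 127 134 133 135 135 136 137 124  72  73  83]
 [136 136 135 127 128 129 137 136 139 138 138 138 139 139 143  77  74  81]
 [137 137 137 136 137 139 139 139 139 138 138 138 139 138 138 131  77  83]
 [137 139 137 137 137 139 139 139 138 138 138 138 138 138 138 141  77  77]]
```

```bash
cat >> h.py <<'E'
def up(im,f=4):return cv2.resize(im,None,fx=f,fy=f,interpolation=cv2.INTER_LINEAR)
def ublob(im,lo,hi,roi,close=0,f=4):
    c=blob(up(im,f),lo,hi,[v*f for v in roi],close*f);return (c+.5)/f-.5
E
python3 - <<'E'
from h import *
T=cv2.imread("pics/top0.png");S=cv2.imread("pics/side0.png")
def quad(n,c,z):
    q=cv2.approxPolyDP(np.float32(cv2.convexHull(np.float32(c))),3,True).reshape(-1,2);print(n,q.round(1).tolist(),(plane(n,q,z)*1000).round(1).tolist())
for n,im,roi in(("top",T,(160,190,230,245)),("side",S,(225,150,275,185))):
    c=ublob(im,(21,90,140),(32,255,255),roi,7);print("plate",n,rect(n,c,.008));quad(n,c,.008)
for n,im,roi in(("top",T,(265,170,330,222)),("side",S,(290,180,355,225))):
    c=ublob(im,(0,0,120 if n=="top" else 85),(179,45,255),roi,5);print("fix",n,rect(n,c,.025));quad(n,c,.025)
for n,im,roi in(("top",T,(400,215,455,240)),("side",S,(365,255,435,295))):
    c=ublob(im,(8,70,150),(22,170,255),roi);print("bar",n,rect(n,c,.097));quad(n,c,.097)
r=[cv2.resize(S[145:225,220:360],None,fx=5,fy=5,interpolation=cv2.INTER_CUBIC)]
cv2.imwrite("pics/cropS.png",r[0])
E
```

```text
plate top (512.8, 302.4, 121.8, 81.7, 81.9)
top [[175.89999389648438, 199.89999389648438], [217.39999389648438, 205.89999389648438], [212.89999389648438, 233.60000610351562], [171.39999389648438, 227.60000610351562]] [[559.6, 356.7], [544.1, 238.9], [465.6, 248.9], [481.0, 366.0]]Traceback (most recent call last):
  File "<stdin>", line 6, in <module>
  File "h.py", line 23, in ublob
    c=blob(up(im,f),lo,hi,[v*f for v in roi],close*f);return (c+.5)/f-.5
  File "h.py", line 16, in blob
    cs=cv2.findContours(k,cv2.RETR_EXTERNAL,cv2.CHAIN_APPROX_NONE)[0];return max(cs,key=cv2.contourArea)[:,0,:].astype(float)
                                                                             ~~~^^^^^^^^^^^^^^^^^^^^^^^^
ValueError: max() iterable argument is empty
```

```bash
python3 - <<'E'
from h import *
T=cv2.imread("pics/top0.png");S=cv2.imread("pics/side0.png")
def quad(n,c,z):
    q=cv2.approxPolyDP(np.float32(cv2.convexHull(np.float32(c))),2,True).reshape(-1,2);print(n,q.round(1).tolist(),(plane(n,q,z)*1000).round(1).tolist())
hs=cv2.cvtColor(S,cv2.COLOR_BGR2HSV)
print(hs[170,240],hs[176,262],hs[205,320],hs[212,345],hs[275,400],hs[272,385],hs[168,232])
for a,n,im,roi,lo,hi,z,k in(("plate","side",S,(225,150,275,185),(17,150,100),(32,255,255),.008,5),
 ("fix","top",T,(265,170,330,222),(0,0,120),(179,45,255),.025,5),("fix","side",S,(290,180,355,225),(0,0,75),(179,60,255),.025,5),
 ("bar","top",T,(400,215,455,240),(8,70,180),(22,170,255),.097,0),("bar","side",S,(365,255,435,295),(8,60,150),(22,170,255),.097,0)):
    try:
        c=ublob(im,lo,hi,roi,k);print(a,n,rect(n,c,z));quad(n,c,z)
    except Exception as e:print(a,n,e)
cv2.imwrite("pics/cropS.png",cv2.resize(S[145:225,220:360],None,fx=5,fy=5,interpolation=cv2.INTER_CUBIC))
E
```

```text
[ 19 166 230] [ 18 166 129] [ 68  14 146] [ 14 138 102] [ 16 126 206] [ 15 136 124] [ 15 142 171]
plate side (512.7, 295.4, 135.4, 87.0, 81.7)
side [[255.39999389648438, 155.39999389648438], [269.1000061035156, 174.89999389648438], [244.89999389648438, 181.60000610351562], [231.60000610351562, 162.10000610351562]] [[564.0, 351.8], [538.5, 226.4], [462.4, 239.1], [482.5, 361.0]]
fix top (572.6, 13.2, 119.4, 78.6, -63.4)
top [[310.1000061035156, 175.89999389648438], [321.3999938964844, 199.39999389648438], [284.1000061035156, 217.60000610351562], [272.6000061035156, 193.39999389648438]] [[631.2, -22.8], [565.0, -55.3], [512.3, 48.3], [580.1, 81.9]]
fix side (566.2, 3.1, 125.7, 102.7, -60.4)
side [[297.1000061035156, 207.60000610351562], [297.6000061035156, 201.39999389648438], [308.6000061035156, 188.10000610351562], [347.6000061035156, 199.10000610351562], [336.3999938964844, 216.10000610351562]] [[501.6, 27.0], [518.3, 48.2], [578.5, 79.3], [632.2, -26.4], [561.2, -62.8]]
bar top (491.3, -330.9, 117.8, 12.0, -75.9)
top [[447.1000061035156, 220.10000610351562], [443.6000061035156, 224.10000610351562], [404.8999938964844, 232.39999389648438], [405.1000061035156, 228.89999389648438]] [[507.6, -387.5], [496.9, -378.0], [474.0, -274.6], [483.2, -275.3]]
bar side (490.6, -328.2, 133.6, 94.1, -46.4)
side [[364.6000061035156, 254.60000610351562], [401.8999938964844, 254.60000610351562], [423.1000061035156, 271.1000061035156], [434.3999938964844, 287.8999938964844], [434.3999938964844, 294.3999938964844], [364.6000061035156, 286.8999938964844]] [[470.6, -255.0], [530.6, -302.0], [529.9, -358.0], [514.0, -398.1], [501.9, -407.7], [413.3, -315.3]]
```

View pics/cropS.png

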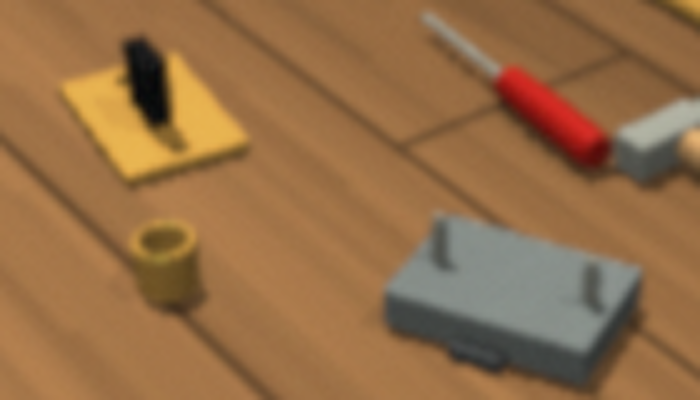

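```bash
cat >> h.py <<'E'
from scipy.spatial.transform import Rotation as Ro
def to(p,psi):
    o=env.get_obs();R=Ro.from_euler("xyz",o["tool_rot"],degrees=True)
    t=R.inv().apply(np.array(p)-o["tool_pos"])*100;r=(R.inv()*Ro.from_euler("xyz",[180,0,psi],degrees=True)).as_rotvec(degrees=True)
    print("to",p,psi,"travel",t.round(2).tolist(),"dr",r.round(2).tolist(),"n",round(np.linalg.norm(t)/4.17,1))
E
python3 - <<'E'
from h import *
T=cv2.imread("pics/top0.png");S=cv2.imread("pics/side0.png")
print("holes",(plane("top",[[178.4,213.9],[210.4,218.9]],.008)*1000).round(1).tolist())
print("handle ends",(plane("top",[[182.6,215.3],[197,217.5]],.053)*1000).round(1).tolist())
for n,z,lo,hi,roi in(("spray",.19,(22,150,120),(32,255,255),(385,110,430,150)),("water",.21,(100,120,80),(120,255,255),(450,140,475,160))):
    c=ublob(T,lo,hi,roi);m=cv2.minEnclosingCircle(np.float32(c));print(n,m,(plane("top",[m[0]],z)*1000).round(1))
print("side bases",(plane("side",[[440,243],[476,283]],0)*1000).round(1).tolist())
print("jar,oiler,ferrule",(plane("top",[[356,191]],.035)*1000).round(),(plane("top",[[358,247]],.075)*1000).round(),(plane("top",[[246,244]],.03)*1000).round())
to([.513,.303,.15],82)
E
```

```text
holes [[519.9, 347.9], [506.9, 257.3]]
handle ends [[513.9, 322.8], [508.4, 283.5]]
spray ((407.7785339355469, 135.6102752685547), 15.682821273803711) [[ 711.4 -263. ]]
water ((462.0652160644531, 148.8478240966797), 6.768711090087891) [[ 676.  -390.8]]
side bases [[718.5, -278.0], [678.2, -409.0]]
jar,oiler,ferrule [[ 589. -152.]] [[ 434. -153.]] [[438. 152.]]
to [0.513, 0.303, 0.15] 82 travel [-33.07, -15.38, 7.18] dr [-0.08, 0.07, 72.29] n 8.9
```

Call:
send_rows --series '[{"travel":[-33.1,-15.4,7.2],"dr":[0,0,72.3],"claw":7},{"travel":[-33.1,-15.4,7.2],"dr":[0,0,72.3],"claw":7},{"travel":[-33.1,-15.4,7.2],"dr":[0,0,72.3],"claw":7},{"travel":[-33.1,-15.4,7.2],"dr":[0,0,72.3],"claw":7},{"travel":[-33.1,-15.4,7.2],"dr":[0,0,72.3],"claw":7},{"travel":[-33.1,-15.4,7.2],"dr":[0,0,72.3],"claw":7},{"travel":[-33.1,-15.4,7.2],"dr":[0,0,72.3],"claw":7},{"travel":[-33.1,-15.4,7.2],"dr":[0,0,72.3],"claw":7},{"travel":[-33.1,-15.4,7.2],"dr":[0,0,72.3],"claw":7},{"travel":[-33.1,-15.4,7.2],"dr":[0,0,72.3],"claw":7},{"travel":[-33.1,-15.4,7.2],"dr":[0,0,72.3],"claw":7},{"travel":[-33.1,-15.4,7.2],"dr":[0,0,72.3],"claw":7}]'

```text
time_s: 1.1
tool_pos: [0.5131, 0.3033, 0.1501]
tool_rot: [-179.9, 0.0, 82.1]
force: [-0.4, 0.7, -0.1]
grip_width: 0.0699
```

Call:
send_rows --series '[{"travel":[0,0,0],"dr":[0,0,0],"claw":7},{"travel":[0,0,0],"dr":[0,0,0],"claw":7}]'

```text
time_s: 1.27
tool_pos: [0.5124, 0.305, 0.1506]
tool_rot: [-180.0, -0.0, 82.3]
force: [-0.1, 0.0, -0.2]
grip_width: 0.0699
```

```bash
python3 - <<'E'
from h import *
to([.513,.303,.15],82);to([.513,.303,.021],82)
T=env.read_camera("top");S=env.read_camera("side")
a=cv2.resize(T[170:270,130:260],(520,400),interpolation=cv2.INTER_CUBIC);b=cv2.resize(S[100:200,190:320],(520,400),interpolation=cv2.INTER_CUBIC)
cv2.imwrite("pics/over.png",cv2.resize(np.hstack([a,b]),(800,308)))
E
```

```text
to [0.513, 0.303, 0.15] 82 travel [-0.19, 0.08, 0.06] dr [-0.02, -0.03, 0.27] n 0.1
to [0.513, 0.303, 0.021] 82 travel [-0.2, 0.09, 12.96] dr [-0.02, -0.03, 0.27] n 3.1
```

View pics/over.png

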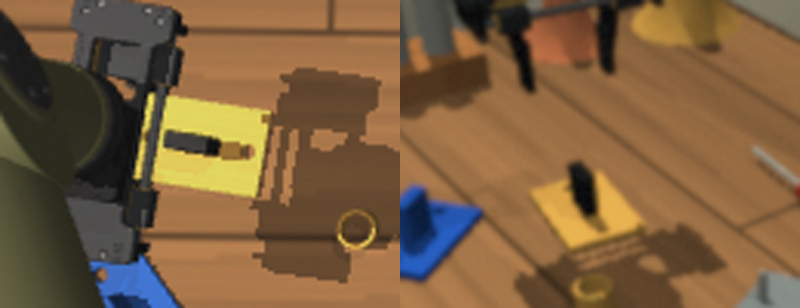

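The picture shows the open fingers straddling the plate handle once parallax is allowed for, with only the plate near them. I descend.

Call:
send_rows --series '[{"travel":[-0.2,0.1,2],"dr":[0,0,0.2],"claw":7},{"travel":[-0.2,0.1,4],"dr":[0,0,0.2],"claw":7},{"travel":[-0.2,0.1,6],"dr":[0,0,0.2],"claw":7},{"travel":[-0.2,0.1,8],"dr":[0,0,0.2],"claw":7},{"travel":[-0.2,0.1,9.5],"dr":[0,0,0.2],"claw":7},{"travel":[-0.2,0.1,11],"dr":[0,0,0.2],"claw":7},{"travel":[-0.2,0.1,12],"dr":[0,0,0.2],"claw":7},{"travel":[-0.2,0.1,12.9],"dr":[0,0,0.2],"claw":7},{"travel":[-0.2,0.1,12.9],"dr":[0,0,0.2],"claw":7},{"travel":[-0.2,0.1,12.9],"dr":[0,0,0.2],"claw":7}]'

```text
time_s: 2.2
tool_pos: [0.5141, 0.3013, 0.0216]
tool_rot: [-180.0, 0.0, 81.8]
force: [0.2, -0.1, -0.1]
grip_width: 0.0698
```

Call:
send_rows --series '[{"travel":[0,0,0],"dr":[0,0,0],"claw":3},{"travel":[0,0,0],"dr":[0,0,0],"claw":2},{"travel":[0,0,0],"dr":[0,0,0],"claw":1.2},{"travel":[0,0,0],"dr":[0,0,0],"claw":1.2},{"travel":[0,0,0],"dr":[0,0,0],"claw":1.2},{"travel":[0,0,0],"dr":[0,0,0],"claw":1},{"travel":[0,0,0],"dr":[0,0,0],"claw":1},{"travel":[0,0,0],"dr":[0,0,0],"claw":1}]' --grip_force 30

```text
time_s: 2.87
tool_pos: [0.5142, 0.3012, 0.0216]
tool_rot: [180.0, -0.0, 81.8]
force: [0.4, -0.4, 0.1]
grip_width: 0.0247
```

Call:
send_rows --series '[{"travel":[0,0,0],"dr":[0,0,0],"claw":1},{"travel":[0,0,0],"dr":[0,0,0],"claw":1},{"travel":[0,0,0],"dr":[0,0,0],"claw":1},{"travel":[0,0,0],"dr":[0,0,0],"claw":1},{"travel":[0,0,0],"dr":[0,0,0],"claw":1},{"travel":[0,0,0],"dr":[0,0,0],"claw":1}]'

```text
time_s: 3.37
tool_pos: [0.5139, 0.3012, 0.0215]
tool_rot: [-180.0, 0.0, 81.8]
force: [-0.7, 0.2, 1.2]
grip_width: 0.016
```

Call:
send_rows --series '[{"travel":[0,0,-0.5],"dr":[0,0,0],"claw":1},{"travel":[0,0,-1.5],"dr":[0,0,0],"claw":1},{"travel":[0,0,-3],"dr":[0,0,0],"claw":1},{"travel":[0,0,-5],"dr":[0,0,0],"claw":1},{"travel":[0,0,-7],"dr":[0,0,0],"claw":1},{"travel":[0,0,-8.5],"dr":[0,0,0],"claw":1},{"travel":[0,0,-9.5],"dr":[0,0,0],"claw":1},{"travel":[0,0,-10],"dr":[0,0,0],"claw":1},{"travel":[0,0,-10],"dr":[0,0,0],"claw":1},{"travel":[0,0,-10],"dr":[0,0,0],"claw":1},{"travel":[0,0,-10],"dr":[0,0,0],"claw":1}]'

```text
time_s: 4.28
tool_pos: [0.5134, 0.3007, 0.1203]
tool_rot: [-179.9, 0.1, 81.8]
force: [-0.3, -1.0, -4.6]
grip_width: 0.016
```

```bash
python3 - <<'E'
from h import *
o=env.get_obs();print(o["tool_pos"],o["tool_rot"],o["force"],o["wrist_torque"])
zu=o["tool_pos"][2]-.0216+.001
T=env.read_camera("top");cv2.imwrite("pics/lift.png",T)
c=ublob(T,(22,90,120),(32,255,255),(140,180,235,250),7);print(zu,rect("top",c,zu+.008))
to([.573,.013,.13],116.6)
E
```

```text
[0.51337151 0.30065314 0.12027016] [-1.79907269e+02  9.12746185e-02  8.17864960e+01] [-0.30302189 -0.95400945 -4.5606183 ] [-0.10623622 -0.01113241  0.01721795]
0.09967016267934856 (543.1, 243.5, 9.8, 2.6, -89.2)
to [0.573, 0.013, 0.13] 116.6 travel [-27.62, 10.01, -0.95] dr [-0.12, 0.07, -34.81] n 7.0
```

Call:
send_rows --series '[{"travel":[-1.3,0.5,0],"dr":[0,0,-2],"claw":1},{"travel":[-4,1.5,0],"dr":[0,0,-5],"claw":1},{"travel":[-7,2.5,0],"dr":[0,0,-9],"claw":1},{"travel":[-10,3.6,0],"dr":[0,0,-13],"claw":1},{"travel":[-13,4.7,0],"dr":[0,0,-17],"claw":1},{"travel":[-16,5.8,0],"dr":[0,0,-21],"claw":1},{"travel":[-19,6.9,0],"dr":[0,0,-25],"claw":1},{"travel":[-22,8,0],"dr":[0,0,-29],"claw":1},{"travel":[-25,9.1,0],"dr":[0,0,-32.5],"claw":1},{"travel":[-27,9.8,0],"dr":[0,0,-34.7],"claw":1},{"travel":[-27.7,10,0],"dr":[0,0,-34.7],"claw":1},{"travel":[-27.7,10,0],"dr":[0,0,-34.7],"claw":1}]'

```text
time_s: 5.33
tool_pos: [0.5733, 0.0093, 0.1208]
tool_rot: [-179.9, 0.1, 116.2]
force: [0.3, 0.2, -4.0]
grip_width: 0.0161
```

Call:
send_rows --series '[{"travel":[0,0,1],"dr":[0,0,0],"claw":1},{"travel":[0,0,2],"dr":[0,0,0],"claw":1},{"travel":[0,0,3],"dr":[0,0,0],"claw":1},{"travel":[0,0,3],"dr":[0,0,0],"claw":1},{"travel":[0,0,3],"dr":[0,0,0],"claw":1},{"travel":[0,0,3],"dr":[0,0,0],"claw":1}]'

```text
time_s: 5.83
tool_pos: [0.5735, 0.0134, 0.0914]
tool_rot: [-180.0, -0.0, 116.5]
force: [0.5, -0.1, -4.4]
grip_width: 0.0159
```

```bash
python3 - <<'E'
from h import *
o=env.get_obs();print(o["tool_pos"],o["tool_rot"],o["force"],o["wrist_torque"])
T=env.read_camera("top");S=env.read_camera("side");cv2.imwrite("pics/Tf.png",T);cv2.imwrite("pics/Sf.png",S)
a=cv2.resize(T[160:230,255:345],(514,400),interpolation=cv2.INTER_CUBIC);b=cv2.resize(S[160:230,280:370],(514,400),interpolation=cv2.INTER_CUBIC)
cv2.imwrite("pics/hover.png",cv2.resize(np.hstack([a,b]),(800,311),interpolation=cv2.INTER_AREA))
to([.573,.0118,.09],116.5)
E
```

```text
[0.57351803 0.01342486 0.09136289] [-1.79987998e+02 -8.33392197e-03  1.16547172e+02] [ 0.485101   -0.05009799 -4.412537  ] [-0.03966231 -0.00522766  0.02394869]
to [0.573, 0.0118, 0.09] 116.5 travel [-0.06, -0.15, 0.21] dr [0.06, 0.02, 0.01] n 0.1
```

View pics/hover.png

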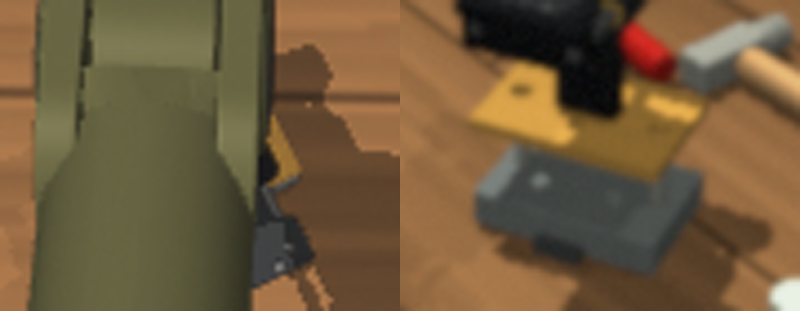

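```bash
python3 - <<'E'
from h import *
S0=cv2.imread("pics/side0.png");S=cv2.imread("pics/Sf.png")
print("plate0 corners side",(plane("side",[[232,162.6],[256,156],[269.6,174],[246,179.4]],.008)*1000).round(1).tolist())
print("holes now",(plane("side",[[307.0,180.3],[337.4,188.1]],.0779)*1000).round(1).tolist())
print("pins0 tops",(plane("side",[[307.6,188.8],[338.4,198]],.053)*1000).round(1).tolist(),"bases",(plane("side",[[309,198],[340,206]],.025)*1000).round(1).tolist())
h=cv2.cvtColor(S,cv2.COLOR_BGR2HSV)
c=ublob(S,(17,140,60),(30,255,255),(288,168,355,205),5)
q=cv2.approxPolyDP(np.float32(cv2.convexHull(np.float32(c))),1.5,True).reshape(-1,2);print(q.round(1).tolist(),(plane("side",q,.0779)*1000).round(1).tolist())
g=cv2.cvtColor(S0,cv2.COLOR_BGR2GRAY);print(g[186:202,303:315]);print(g[195:210,332:346])
g=cv2.cvtColor(S,cv2.COLOR_BGR2GRAY);print(g[176:186,300:315]);print(g[184:194,330:345])
E
```

```text
plate0 corners side [[482.1, 357.7], [563.6, 347.1], [542.2, 229.6], [470.7, 247.3]]
holes now [[552.6, 51.3], [594.1, -25.1]]
pins0 tops [[551.2, 47.1], [590.6, -34.7]] bases [[551.6, 41.7], [596.0, -36.6]]
[[294.8999938964844, 187.39999389648438], [306.6000061035156, 172.89999389648438], [349.3999938964844, 182.10000610351562], [336.8999938964844, 199.89999389648438], [297.8999938964844, 189.89999389648438]] [[508.4, 44.3], [573.2, 80.7], [637.0, -23.6], [560.5, -62.7], [508.1, 30.6]]
[[124 122 122 123 124 122 120 120 121 120 113 100]
 [125 123 123 129 134 131 122 121 120 123 123 117]
 [128 127 125 124 126 124 124 128 129 131 130 129]
 [129 128 123 115 106 106 119 133 137 136 136 139]
 [130 128 122 108  95  94 113 134 140 139 139 142]
 [128 127 119 104  89  87 110 132 139 141 140 140]
 [126 125 120 104  89  87 109 131 139 140 140 141]
 [125 129 122 104  86  86 108 132 139 139 139 141]
 [125 131 123 105  85  85 107 132 139 139 139 139]
 [126 129 119 101  85  85 106 131 138 140 138 137]
 [128 127 121 102  86  84 103 128 136 139 139 139]
 [135 134 128 113  92  83  94 116 133 138 139 1
[... 1656 characters left out ...]
 154]
 [169 171 169 171 170 170 170 171 171 169 171 171 171 169 164]]
[[ 79 102 105 104 109 123 142 160 171 177 180 180 180 178 171]
 [ 84 102 105 105 105 108 115 126 141 158 172 175 176 178 180]
 [ 97 103 105 104 104 105 105 107 116 129 140 143 146 158 170]
 [105 106 106 105 106 104 101 100 104 108 111 111 115 126 137]
 [104 104 105 105 105 100  94  92  98  97  99 104 104 105 104]
 [104 104 105 103 104  98  94  93  94  95  96 101 102 100  91]
 [103 103 104 104 104 102  99 100 101 100 102 103 101  93  92]
 [104 105 105 104 105 104 102 103 104 103 103 102  97  91 102]
 [106 104 106 106 105 106 104 103 105 102 103  97  92  94 109]
 [106 105 106 105 106 106 106 104 105 103 101  91  91 103 116]]
```

Call:
send_rows --series '[{"travel":[0,0,0.2],"dr":[0,0,0],"claw":1},{"travel":[0,0,0.2],"dr":[0,0,0],"claw":1},{"travel":[0,0,0.2],"dr":[0,0,0],"claw":1}]'

```text
time_s: 6.18
tool_pos: [0.5736, 0.0127, 0.0897]
tool_rot: [180.0, -0.0, 116.5]
force: [-0.0, 0.1, -3.7]
grip_width: 0.0159
```

```bash
python3 - <<'E'
from h import *
o=env.get_obs();print(o["tool_pos"],o["tool_rot"],o["force"])
to([.5731,.0118,.081],116.5)
E
```

```text
[0.57361599 0.01267623 0.08969739] [ 1.79984233e+02 -5.73613197e-04  1.16478088e+02] [-0.0413844   0.14267307 -3.70145566]
to [0.5731, 0.0118, 0.081] 116.5 travel [-0.06, -0.09, 0.87] dr [0.02, -0.0, -0.02] n 0.2
```

Call:
send_rows --series '[{"travel":[-0.06,-0.09,0.4],"dr":[0,0,0],"claw":1},{"travel":[-0.06,-0.09,0.8],"dr":[0,0,0],"claw":1},{"travel":[-0.06,-0.09,1.2],"dr":[0,0,0],"claw":1},{"travel":[-0.06,-0.09,1.5],"dr":[0,0,0],"claw":1},{"travel":[-0.06,-0.09,1.7],"dr":[0,0,0],"claw":1},{"travel":[-0.06,-0.09,1.9],"dr":[0,0,0],"claw":1},{"travel":[-0.06,-0.09,1.9],"dr":[0,0,0],"claw":1},{"travel":[-0.06,-0.09,1.9],"dr":[0,0,0],"claw":1}]'

```text
time_s: 6.85
tool_pos: [0.573, 0.0118, 0.0705]
tool_rot: [-180.0, -0.0, 116.5]
force: [0.3, 0.3, -5.0]
grip_width: 0.0158
```

Call:
send_rows --series '[{"travel":[0,0,0.15],"dr":[0,0,0],"claw":1},{"travel":[0,0,0.3],"dr":[0,0,0],"claw":1},{"travel":[0,0,0.45],"dr":[0,0,0],"claw":1},{"travel":[0,0,0.6],"dr":[0,0,0],"claw":1},{"travel":[0,0,0.7],"dr":[0,0,0],"claw":1},{"travel":[0,0,0.7],"dr":[0,0,0],"claw":1}]'

```text
time_s: 7.35
tool_pos: [0.5728, 0.0118, 0.0633]
tool_rot: [-180.0, -0.0, 116.5]
force: [-0.4, 0.0, -4.8]
grip_width: 0.0157
```

No contact force with the plate underside at about 42 mm, so the tapers are inside the holes. I keep lowering.

Call:
send_rows --series '[{"travel":[0,0,0.15],"dr":[0,0,0],"claw":1},{"travel":[0,0,0.3],"dr":[0,0,0],"claw":1},{"travel":[0,0,0.45],"dr":[0,0,0],"claw":1},{"travel":[0,0,0.6],"dr":[0,0,0],"claw":1},{"travel":[0,0,0.75],"dr":[0,0,0],"claw":1},{"travel":[0,0,0.75],"dr":[0,0,0],"claw":1}]'

```text
time_s: 7.85
tool_pos: [0.5728, 0.0118, 0.0556]
tool_rot: [-180.0, -0.0, 116.5]
force: [0.8, 0.3, -3.8]
grip_width: 0.0158
```

Call:
send_rows --series '[{"travel":[0,0,0.15],"dr":[0,0,0],"claw":1},{"travel":[0,0,0.3],"dr":[0,0,0],"claw":1},{"travel":[0,0,0.45],"dr":[0,0,0],"claw":1},{"travel":[0,0,0.6],"dr":[0,0,0],"claw":1},{"travel":[0,0,0.7],"dr":[0,0,0],"claw":1},{"travel":[0,0,0.7],"dr":[0,0,0],"claw":1}]'

```text
time_s: 8.35
tool_pos: [0.5728, 0.0118, 0.0488]
tool_rot: [-180.0, -0.0, 116.5]
force: [-0.7, 0.2, -4.1]
grip_width: 0.0158
```

Call:
send_rows --series '[{"travel":[0,0,0.1],"dr":[0,0,0],"claw":1},{"travel":[0,0,0.15],"dr":[0,0,0],"claw":1},{"travel":[0,0,0.2],"dr":[0,0,0],"claw":1},{"travel":[0,0,0.25],"dr":[0,0,0],"claw":1},{"travel":[0,0,0.25],"dr":[0,0,0],"claw":1},{"travel":[0,0,0.25],"dr":[0,0,0],"claw":1}]'

```text
time_s: 8.85
tool_pos: [0.5731, 0.0118, 0.0466]
tool_rot: [180.0, 0.0, 116.5]
force: [-0.5, 0.2, -5.1]
grip_width: 0.0159
```

Call:
send_rows --series '[{"travel":[0,0,0.05],"dr":[0,0,0],"claw":1},{"travel":[0,0,0.1],"dr":[0,0,0],"claw":1},{"travel":[0,0,0.1],"dr":[0,0,0],"claw":1}]'

```text
time_s: 9.1
tool_pos: [0.5731, 0.0118, 0.0465]
tool_rot: [180.0, -0.0, 116.5]
force: [-3.1, -0.6, 4.9]
grip_width: 0.0162
```

Force rose by about 10 N at the expected flush height of 46.5 mm. I release.

Call:
send_rows --series '[{"travel":[0,0,0],"dr":[0,0,0],"claw":1.8},{"travel":[0,0,0],"dr":[0,0,0],"claw":2.5},{"travel":[0,0,0],"dr":[0,0,0],"claw":4},{"travel":[0,0,0],"dr":[0,0,0],"claw":6},{"travel":[0,0,0],"dr":[0,0,0],"claw":6},{"travel":[0,0,0],"dr":[0,0,0],"claw":6},{"travel":[0,0,0],"dr":[0,0,0],"claw":6},{"travel":[0,0,0],"dr":[0,0,0],"claw":6}]'

```text
time_s: 9.77
tool_pos: [0.5731, 0.0118, 0.0455]
tool_rot: [180.0, 0.0, 116.5]
force: [-0.2, 0.2, 0.1]
grip_width: 0.0554
```

Call:
send_rows --series '[{"travel":[0,0,-1],"dr":[0,0,0],"claw":7},{"travel":[0,0,-3],"dr":[0,0,0],"claw":7},{"travel":[0,0,-6],"dr":[0,0,0],"claw":7},{"travel":[0,0,-9],"dr":[0,0,0],"claw":7},{"travel":[0,0,-12],"dr":[0,0,0],"claw":7},{"travel":[0,0,-15],"dr":[0,0,0],"claw":7},{"travel":[0,0,-15],"dr":[0,0,0],"claw":7}]'

```text
time_s: 10.35
tool_pos: [0.5768, 0.0117, 0.2033]
tool_rot: [179.3, 0.2, 116.5]
force: [1.6, 0.3, 0.5]
grip_width: 0.07
```

```bash
python3 - <<'E'
from h import *
o=env.get_obs();print(o["tool_pos"],o["tool_rot"],o["force"])
to([.491,-.331,.18],104.1)
E
```

```text
[0.57681332 0.01168262 0.2033211 ] [179.3449192    0.20304559 116.46621695] [1.61064241 0.32681362 0.52050124]
to [0.491, -0.331, 0.18] 104.1 travel [-26.84, -22.98, 2.16] dr [0.67, 0.13, 12.37] n 8.5
```

Call:
send_rows --series '[{"travel":[-3,-2.5,0.2],"dr":[0,0,1.5],"claw":6},{"travel":[-6,-5,0.4],"dr":[0,0,3],"claw":6},{"travel":[-9,-7.5,0.6],"dr":[0,0,4.5],"claw":6},{"travel":[-12,-10,0.8],"dr":[0,0,6],"claw":6},{"travel":[-15,-12.5,1],"dr":[0,0,7.5],"claw":6},{"travel":[-18,-15,1.2],"dr":[0,0,9],"claw":6},{"travel":[-21,-17.6,1.4],"dr":[0,0,10.5],"claw":6},{"travel":[-24,-20.1,1.5],"dr":[0,0,12],"claw":6},{"travel":[-26,-21.8,1.5],"dr":[0,0,12.4],"claw":6},{"travel":[-27,-22.6,1.5],"dr":[0,0,12.4],"claw":6},{"travel":[-27,-22.6,1.5],"dr":[0,0,12.4],"claw":6},{"travel":[-27,-22.6,1.5],"dr":[0,0,12.4],"claw":6}]'

```text
time_s: 11.35
tool_pos: [0.4909, -0.3308, 0.1807]
tool_rot: [180.0, -0.0, 104.0]
force: [0.3, -0.3, 0.8]
grip_width: 0.06
```

```bash
python3 - <<'E'
from h import *
T=env.read_camera("top");S=env.read_camera("side")
o=env.get_obs();print(o["tool_pos"],o["tool_rot"],o["force"])
a=cv2.resize(T[165:255,260:370],(490,400),interpolation=cv2.INTER_CUBIC);b=cv2.resize(S[160:335,290:500],(480,400),interpolation=cv2.INTER_CUBIC)
cv2.imwrite("pics/tray.png",cv2.resize(np.hstack([a,b]),(800,330),interpolation=cv2.INTER_AREA))
c=ublob(T,(19,90,100),(32,255,255),(265,165,335,225),7);print("plate",rect("top",c,.033))
print("tray base px",(plane("top",[[418.0,227.2]],.012)*1000).round(1))
to([.491,-.331,.072],104.1)
E
```

```text
[ 0.49211865 -0.32870536  0.18050642] [ 1.79958747e+02 -6.89521736e-02  1.04224105e+02] [-0.47266496  0.38423888  0.3538499 ]
plate (571.3, 12.3, 122.3, 83.0, -63.5)
tray base px [[ 490.4 -331.2]]
to [0.491, -0.331, 0.072] 104.1 travel [-0.21, -0.17, 10.85] dr [0.04, -0.07, 0.12] n 2.6
```

View pics/tray.png

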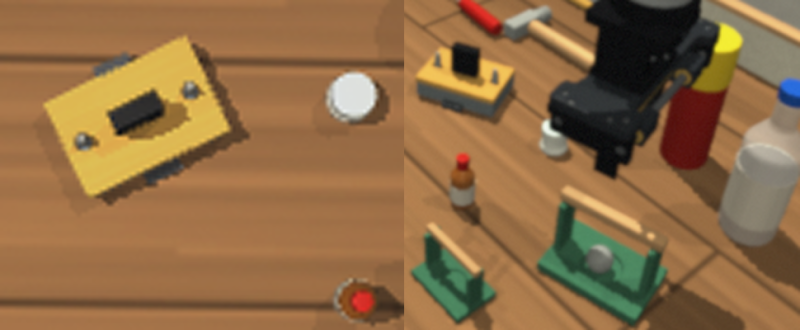

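The picture shows the plate flush at (138,113) with both pins through it, and measured at (571, 12) mm with yaw -63.5°, matching the fixture. The gripper is above the large tray with its ball. I descend.

Call:
send_rows --series '[{"travel":[0,0,1.5],"dr":[0,0,0],"claw":6},{"travel":[0,0,3],"dr":[0,0,0],"claw":6},{"travel":[0,0,4.5],"dr":[0,0,0],"claw":6},{"travel":[0,0,6],"dr":[0,0,0],"claw":6},{"travel":[0,0,7.5],"dr":[0,0,0],"claw":6},{"travel":[0,0,9],"dr":[0,0,0],"claw":6},{"travel":[0,0,10],"dr":[0,0,0],"claw":6},{"travel":[0,0,10.8],"dr":[0,0,0],"claw":6},{"travel":[0,0,10.8],"dr":[0,0,0],"claw":6},{"travel":[0,0,10.8],"dr":[0,0,0],"claw":6},{"travel":[0,0,10.8],"dr":[0,0,0],"claw":6}]'

```text
time_s: 12.37
tool_pos: [0.4919, -0.3308, 0.0734]
tool_rot: [179.9, 0.0, 104.1]
force: [0.2, -1.0, 0.0]
grip_width: 0.0601
```

Call:
send_rows --series '[{"travel":[0,0,0],"dr":[0,0,0],"claw":4},{"travel":[0,0,0],"dr":[0,0,0],"claw":3},{"travel":[0,0,0],"dr":[0,0,0],"claw":2.5},{"travel":[0,0,0],"dr":[0,0,0],"claw":2.2},{"travel":[0,0,0],"dr":[0,0,0],"claw":2.0},{"travel":[0,0,0],"dr":[0,0,0],"claw":1.9},{"travel":[0,0,0],"dr":[0,0,0],"claw":1.8},{"travel":[0,0,0],"dr":[0,0,0],"claw":1.7},{"travel":[0,0,0],"dr":[0,0,0],"claw":1.6},{"travel":[0,0,0],"dr":[0,0,0],"claw":1.5},{"travel":[0,0,0],"dr":[0,0,0],"claw":1.4},{"travel":[0,0,0],"dr":[0,0,0],"claw":1.3}]' --grip_force 25

```text
time_s: 13.37
tool_pos: [0.4915, -0.3306, 0.0726]
tool_rot: [180.0, 0.0, 104.1]
force: [1.1, 0.4, -1.8]
grip_width: 0.0135
```

Call:
send_rows --series '[{"travel":[0,0,0],"dr":[0,0,0],"claw":1},{"travel":[0,0,0],"dr":[0,0,0],"claw":0.8},{"travel":[0,0,0],"dr":[0,0,0],"claw":0.8},{"travel":[0,0,0],"dr":[0,0,0],"claw":0.8},{"travel":[0,0,0],"dr":[0,0,0],"claw":0.8},{"travel":[0,0,0],"dr":[0,0,0],"claw":0.8}]'

```text
time_s: 13.87
tool_pos: [0.4914, -0.3306, 0.0726]
tool_rot: [180.0, 0.0, 104.1]
force: [0.8, 0.2, -0.1]
grip_width: 0.0138
```

Call:
send_rows --series '[{"travel":[0,0,-0.1],"dr":[0,0,0],"claw":0.8},{"travel":[0,0,-0.3],"dr":[0,0,0],"claw":0.8},{"travel":[0,0,-0.6],"dr":[0,0,0],"claw":0.8},{"travel":[0,0,-1],"dr":[0,0,0],"claw":0.8},{"travel":[0,0,-1.5],"dr":[0,0,0],"claw":0.8},{"travel":[0,0,-2],"dr":[0,0,0],"claw":0.8},{"travel":[0,0,-2.5],"dr":[0,0,0],"claw":0.8},{"travel":[0,0,-3],"dr":[0,0,0],"claw":0.8},{"travel":[0,0,-3.5],"dr":[0,0,0],"claw":0.8},{"travel":[0,0,-4],"dr":[0,0,0],"claw":0.8},{"travel":[0,0,-4.5],"dr":[0,0,0],"claw":0.8},{"travel":[0,0,-5],"dr":[0,0,0],"claw":0.8}]'

```text
time_s: 14.87
tool_pos: [0.4912, -0.3307, 0.1231]
tool_rot: [180.0, -0.0, 104.1]
force: [-0.8, 0.3, -3.3]
grip_width: 0.0135
```

Call:
send_rows --series '[{"travel":[0,0,-0.5],"dr":[0,0,0],"claw":0.8},{"travel":[0,0,-1.2],"dr":[0,0,0],"claw":0.8},{"travel":[0,0,-2],"dr":[0,0,0],"claw":0.8},{"travel":[0,0,-3],"dr":[0,0,0],"claw":0.8},{"travel":[0,0,-4],"dr":[0,0,0],"claw":0.8},{"travel":[0,0,-5],"dr":[0,0,0],"claw":0.8},{"travel":[0,0,-6],"dr":[0,0,0],"claw":0.8},{"travel":[0,0,-7],"dr":[0,0,0],"claw":0.8},{"travel":[0,0,-8],"dr":[0,0,0],"claw":0.8},{"travel":[0,0,-9],"dr":[0,0,0],"claw":0.8},{"travel":[0,0,-9.7],"dr":[0,0,0],"claw":0.8},{"travel":[0,0,-10],"dr":[0,0,0],"claw":0.8}]'

```text
time_s: 15.87
tool_pos: [0.4917, -0.3311, 0.2241]
tool_rot: [179.9, 0.1, 104.1]
force: [0.2, -0.3, -2.9]
grip_width: 0.0136
```

Call:
send_rows --series '[{"travel":[0,0,0],"dr":[0,0,0],"claw":0.8},{"travel":[0,0,0],"dr":[0,0,0],"claw":0.8},{"travel":[0,0,0],"dr":[0,0,0],"claw":0.8}]'

```text
time_s: 16.12
tool_pos: [0.4908, -0.3304, 0.2219]
tool_rot: [-179.9, -0.0, 104.1]
force: [0.2, 0.8, -3.6]
grip_width: 0.0136
```

```bash
python3 - <<'E'
from h import *
S=env.read_camera("side")
o=env.get_obs();print(o["tool_pos"],o["tool_rot"],o["force"],o["wrist_torque"])
cv2.imwrite("pics/traylift.png",cv2.resize(S[150:320,300:520],(660,510),interpolation=cv2.INTER_CUBIC))
to([.572,.0125,.222],104.1)
E
```

```text
[ 0.49079469 -0.33041056  0.22179043] [-1.79941510e+02 -5.26770130e-02  1.04084516e+02] [ 0.06927684  0.06637327 -3.38396281] [-0.03224213  0.00768167  0.0246787 ]
to [0.572, 0.0125, 0.222] 104.1 travel [31.28, 16.22, -0.01] dr [-0.06, -0.05, -0.02] n 8.5
```

View pics/traylift.png

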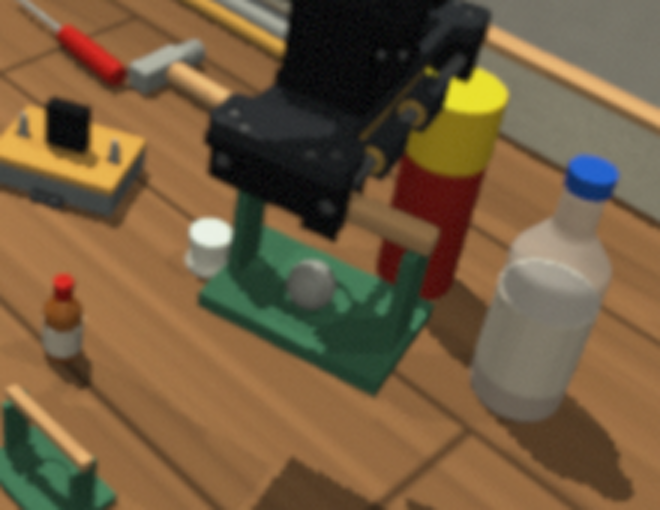

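The tray is level and the ball sits mid-pocket at (310,285). I carry it smoothly to the plate.

Call:
send_rows --series '[{"travel":[0.1,0.05,0],"dr":[0,0,0],"claw":0.8},{"travel":[0.27,0.14,0],"dr":[0,0,0],"claw":0.8},{"travel":[0.53,0.28,0],"dr":[0,0,0],"claw":0.8},{"travel":[0.89,0.46,0],"dr":[0,0,0],"claw":0.8},{"travel":[1.42,0.74,0],"dr":[0,0,0],"claw":0.8},{"travel":[2.04,1.06,0],"dr":[0,0,0],"claw":0.8},{"travel":[2.84,1.47,0],"dr":[0,0,0],"claw":0.8},{"travel":[3.73,1.93,0],"dr":[0,0,0],"claw":0.8},{"travel":[4.71,2.44,0],"dr":[0,0,0],"claw":0.8},{"travel":[5.77,2.99,0],"dr":[0,0,0],"claw":0.8},{"travel":[6.84,3.54,0],"dr":[0,0,0],"claw":0.8},{"travel":[7.9,4.1,0],"dr":[0,0,0],"claw":0.8}]'

```text
time_s: 17.17
tool_pos: [0.5121, -0.2423, 0.2226]
tool_rot: [180.0, -0.0, 104.1]
force: [0.7, -0.1, -2.5]
grip_width: 0.0136
```

Call:
send_rows --series '[{"travel":[1.06,0.55,0],"dr":[0,0,0],"claw":0.8},{"travel":[2.13,1.1,0],"dr":[0,0,0],"claw":0.8},{"travel":[3.2,1.66,0],"dr":[0,0,0],"claw":0.8},{"travel":[4.26,2.21,0],"dr":[0,0,0],"claw":0.8},{"travel":[5.33,2.76,0],"dr":[0,0,0],"claw":0.8},{"travel":[6.39,3.31,0],"dr":[0,0,0],"claw":0.8},{"travel":[7.46,3.87,0],"dr":[0,0,0],"claw":0.8},{"travel":[8.52,4.42,0],"dr":[0,0,0],"claw":0.8},{"travel":[9.59,4.97,0],"dr":[0,0,0],"claw":0.8},{"travel":[10.66,5.52,0],"dr":[0,0,0],"claw":0.8},{"travel":[11.72,6.08,0],"dr":[0,0,0],"claw":0.8},{"travel":[12.8,6.63,0],"dr":[0,0,0],"claw":0.8}]'

```text
time_s: 18.17
tool_pos: [0.5451, -0.1027, 0.2225]
tool_rot: [180.0, 0.0, 104.1]
force: [0.6, -0.7, -3.8]
grip_width: 0.0139
```

Call:
send_rows --series '[{"travel":[1.06,0.55,0],"dr":[0,0,0],"claw":0.8},{"travel":[2.13,1.1,0],"dr":[0,0,0],"claw":0.8},{"travel":[3.2,1.66,0],"dr":[0,0,0],"claw":0.8},{"travel":[4.26,2.21,0],"dr":[0,0,0],"claw":0.8},{"travel":[5.3,2.75,0],"dr":[0,0,0],"claw":0.8},{"travel":[6.3,3.27,0],"dr":[0,0,0],"claw":0.8},{"travel":[7.2,3.74,0],"dr":[0,0,0],"claw":0.8},{"travel":[8,4.15,0],"dr":[0,0,0],"claw":0.8},{"travel":[8.7,4.5,0],"dr":[0,0,0],"claw":0.8},{"travel":[9.3,4.83,0],"dr":[0,0,0],"claw":0.8},{"travel":[9.8,5.1,0],"dr":[0,0,0],"claw":0.8},{"travel":[10.2,5.3,0],"dr":[0,0,0],"claw":0.8}]'

```text
time_s: 19.17
tool_pos: [0.5716, 0.0086, 0.2225]
tool_rot: [180.0, 0.0, 104.1]
force: [1.2, 0.4, -3.0]
grip_width: 0.0135
```

Call:
send_rows --series '[{"travel":[0.25,0.1,0],"dr":[0,0,0],"claw":0.8},{"travel":[0.4,0.18,0],"dr":[0,0,0],"claw":0.8},{"travel":[0.45,0.2,0],"dr":[0,0,0],"claw":0.8},{"travel":[0.45,0.2,0],"dr":[0,0,0],"claw":0.8},{"travel":[0.45,0.2,0],"dr":[0,0,0],"claw":0.8},{"travel":[0.45,0.2,0],"dr":[0,0,0],"claw":0.8},{"travel":[0.45,0.2,0],"dr":[0,0,0],"claw":0.8},{"travel":[0.45,0.2,0],"dr":[0,0,0],"claw":0.8},{"travel":[0.45,0.2,0],"dr":[0,0,0],"claw":0.8},{"travel":[0.45,0.2,0],"dr":[0,0,0],"claw":0.8},{"travel":[0.45,0.2,0],"dr":[0,0,0],"claw":0.8},{"travel":[0.45,0.2,0],"dr":[0,0,0],"claw":0.8}]'

```text
time_s: 20.17
tool_pos: [0.5723, 0.0129, 0.2226]
tool_rot: [180.0, -0.0, 104.1]
force: [-0.1, 0.4, -4.1]
grip_width: 0.0142
```

```bash
python3 - <<'E'
from h import *
S=env.read_camera("side")
o=env.get_obs();print(o["time_s"],o["tool_pos"],o["tool_rot"],o["force"],o["grip_width"],np.abs(o["joint_velocities"]).max())
cv2.imwrite("pics/final.png",cv2.resize(S[100:260,230:410],(675,600),interpolation=cv2.INTER_CUBIC))
E
```

```text
20.2167 [0.57230603 0.01288736 0.22261046] [1.79993682e+02 6.82244557e-04 1.04088788e+02] [ 0.45472513  0.2106671  -3.26981603] 0.013795155552937198 0.14845081516970884
```

View pics/final.png

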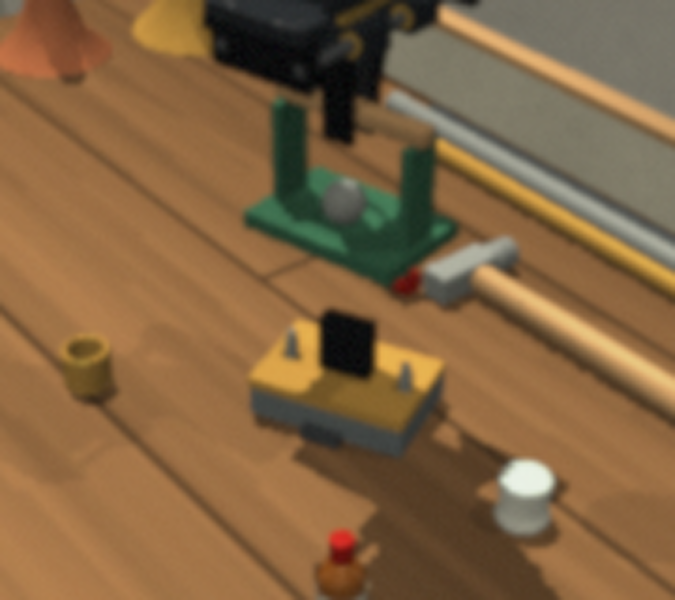

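The picture shows the tray held level at (350,220) with the ball in its pocket, straight above the seated plate at (345,375). It touches nothing and is still, so I hand in.

```bash
python3 -c "
from cell import env
print(env.sign_off())"
```

```text
the job is handed in; nothing more can be done
None
```

The brass plate is on the fixture and released, and I handed the job in at 20.2 s while holding the large green tray above it. No verdict was reported.

- **Plate:** It met no resistance going over the pins and touched down at the expected flush height. After release, the top camera put it at (571, 12) mm with yaw -63.5°. The fixture measured (572, 13) mm and about -63.4°. Both pins show through the holes.
- **Tray:** At hand-in the tool was at (572, 13) mm, level and still, with the grip closed on the 14 mm bar. The tray's underside is about 150 mm above the bench. The last picture shows the ball in its pocket and nothing touching the tray.
- **Bystanders:** None looked moved in the last picture, but I did not re-measure their positions.

**Disagreement:** The side camera placed things about 3 to 5 mm differently from the top camera. I worked from the top camera and used the side one only to compare the plate with the fixture. I viewed 10 pictures in all.

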